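# Click a cuvette carrier into the bench photometer and shut the light hood

### The arm

A 6-joint arm with a two-finger parallel gripper is mounted at the origin on a cart in front of the work surface, level with it; the furniture and walls round the work are solid. World frame = base frame: x ahead of the robot, y to its left, z up, the work surface at z = 0. Lengths are in m, angles in rad, forces in N, time in s.
With the tool pointing down it reaches from about 0.35 to 0.775 m from the base axis. Payload 7.3 kg.
Tool frame: the origin (TCP) lies at the centre of the arm's flange, where the gripper is bolted on; the fingertips stand 178 mm ahead of it and the grasp point (between the pads) lies 159 mm ahead of it (r.tcp_to_grasp is the distance from the TCP to the grasp point, in m); z points along the fingers, y is the line along which they close (so a half turn about z gives the same grasp; the last joint's range is limited). The gripper opens to 92 mm and grips with 3 to 60 N. Pads are 19 mm wide; open, the fingers measure 130 mm over their backs; the gripper's body (75 mm by 190 mm) begins 47 mm behind the grasp point.
Start: joints at [1.165, 0.342, 1.524, -0, 1.275, -0.146], TCP at [0.135, 0.507, 0.405] pointing down, gripper open.
Joint ranges: [-2.53, 2.53], [-0.77, 2.02], [0.04, 2.7], [-1, 4.14], [0.28, 2.66], [-3.11, 3.11]. Speed limits (rad/s): [2.57, 2.57, 3.14, 3.14, 3.14, 3.14].

### API

Orientations are given as a unit quaternion [w, x, y, z].
In Python, from workcell import r, snapshot, workorder gives the robot as it stands. The module is installed in compiled form; this text tells all that it offers.
- The arm moves only by the shell command python3 -m jog 'ROWS' [OPENING] [FORCE]. ROWS is text: rows parted by semicolons, each of 4 numbers parted by spaces: the shift along the world's x, y, z normalised to -1 to 1, where 1 is 400 mm, then the turn about the world's z normalised to -1 to 1, where 1 is 180 degrees. A call has 1 to 5 rows; each row is the pose to reach, as a shift and turn from the pose commanded when the call began, turning the shorter way round; what a row does not reach only later rows make up. A row lasts 1/8 s, in which the tool goes at most 62.5 mm and 10.7 degrees, less where a joint would pass 70% of its speed; a pose out of reach is approached as far as the arm can. A call with a number of a shift or a turn outside -1 to 1 is refused whole. A call with a gripper value outside its range is refused whole. OPENING is the opening, from -1 (shut) to 1 (fully open), set as the call begins (- or left out, the last holds). The fingers move at their own pace and stop on an object; FORCE is the grip in N (left out, the last holds). Time passes only in rows, so rows that repeat a pose let the fingers close. It gives the time, the measured TCP pose, the force, the opening and the grip force at its end, in the units of the state.
- r.state(): the state, without advancing time (a new reading comes with each control period).
- snapshot(name): name is "scene" or "top"; returns a dict with "pixels" (384x512x3 uint8, red, green, blue), "intrinsics" (3x3 intrinsics, pixels), "R" (3x3) and "t" (3): a world point X has camera coordinates R X + t. Camera axes: x right, y down, z forward; pixel columns grow to the right and rows downward; lengths in m; the calibration is good to about 2 mm. A picture is of the moment at which its call begins. There is no depth.
- workorder.close_job(): hands the job in; it is judged then, once.
The state is a dict: "t": time; "joint_positions": joint angles; "dq": joint speeds; "effort": joint torques, N m; "ee_pos": TCP position; "tool_rot": TCP orientation; "force": force on the tool from outside, world axes, zero at the start; "moment": the same for the moment, N m; "grip_width": finger opening in m; "gripper_force": force on a finger pad.
Only numpy, scipy, OpenCV 4.12 (cv2) and the standard library are available. Lean on these libraries where they do the work, as an engineer would, in place of code of your own. Each camera call takes 0.05 s, during which the arm holds its last target. There are 200 camera calls.

### The job

Take the cuvette carrier with the orange grip out of the white rack and put it into the square well of the bench photometer, its red mark on the same side as the red mark on the deck. Press it down gently, feeling for the sprung side ball, until the ball clicks and the carrier's flange sits fully home on the holder's collar, without ramming it once it is home; let go of it, and only then swing the black light hood fully shut over it. Leave the grey-gripped carrier and the dropper bottles where they are.

Things in the scene. Friction and masses are not known exactly. Their poses are not given: they have to be found in the camera images.
- photometer: White bench photometer, 150 (x) by 96 (y) mm, fixed. Origin: middle of its underside, on the worktop. x points from its display (front) to its hinge edge (rear), y to its left, z up. The deck on its rear half is 60 mm above the worktop; in it stands an aluminium cell holder, 42 x 42 mm, with a square well.
- well (a point): On the axis of the well, level with the deck, axes as the photometer's. The holder is clamped higher or lower each time to suit the beam: its collar (top face) lies 4 to 24 mm above this point; no reading tells how much. Well 21.6 mm square, 48 mm deep, with a 3 mm 45-degree lead-in at its mouth.
- deck_mark (a point): Red mark on the deck, 26 mm from the well axis on the +y side, where a sprung steel ball bulges 3 mm into the well, 8 mm below the collar. The carrier goes in freely until its bead meets the ball about 7 mm above home; getting past takes 5 to 14 N, then the resistance drops and the ball draws the carrier down to the hard stop on the collar.
- sample_grip (a point): Carrier to load: black, with a clear cuvette, ORANGE grip. Point: centre of the grip, 14 (x) x 12 (y) x 20 mm high; hold across the 12 mm, along y. Under it a flange 34 x 34 x 5 mm: top 10 mm, underside 15 mm below this point. Below that a body 20 x 20 x 46 mm, the last 6 mm a foot 16 mm square. z up, y to its red mark. About 60 g.
- sample_mark (a point): Red mark on the flange of the orange-gripped carrier, 15 mm from its axis along its +y, 10 mm below sample_grip. On this side the body has a channel with the moulded bead that snaps under the ball; the other faces are plain and are not held. Home, 16 to 18 N down is plenty; over 38 N on the photometer can crack the cuvette.
- blank_grip (a point): The same point on the second carrier, alike but with a GREY grip, in the other end pocket of the rack. To be left there.
- sample: The orange-gripped carrier itself. Origin: middle of the underside of its flange, 15 mm below sample_grip; same axes.
- cell_rack: White open rack, fixed, 150 (x) by 54 (y) mm, top plate 58 mm above the worktop, three pockets 44 mm apart along x, the middle one empty. The carriers hang in the end pockets by their flanges, red marks towards its +y, within about 0.06 rad and 2 mm. Origin: middle of its underside.
- hood (a joint): Angle of the black light hood: 0 = shut flat on the deck, grows as it swings up and to the rear, max 2.0 rad. Starts at 1.75 to 1.92 and stays where it is left (under 2 N at its free edge moves it). Hollow box, open below, 71 mm long, 62 mm wide, 55 mm high; it clears a carrier that is home.
- hood_hinge (a point): Middle of the hood's hinge line (along y), on the rear edge of the deck, 60 mm above the worktop, 75 mm behind (+x of) the photometer's origin. Axes turn with the hood; with the hood shut they are the photometer's.
- hood_top (a point): On the outside of the hood's roof; with the hood shut 58 mm in front (-x) of the hinge line and 55 mm above it. z is the roof's outward normal: with the hood open it faces the rear. The hood is shut by pushing here from behind, to the front and then down.
- dropper_1: Amber dropper bottle, 34 mm across, 96 mm tall; origin under its centre. Bystander.
- dropper_3: Amber dropper bottle, 34 mm across, 96 mm tall; origin under its centre. Bystander.
- oil_bottle: White dropper bottle with a red teat, 34 mm across, 96 mm tall; origin under its centre. Bystander.
Mind the look-alikes: they are no part of the job. Leave any blue, pink or turquoise look-alike of the sample alone.

How it is judged:
On the way, in this order (a step that is already met when the one before it is completed fails the run):
1. The orange-gripped carrier is pressed home in the well, clicked in by the ball, red marks on one side, and let go, while the hood is still up (contact force between carrier_flange and photometer above 0.2 N and horizontal distance between sample_grip and well below 0.0025 m and angle between the z axis of sample_grip and the z axis of photometer, either way round below 0.05 rad and y of sample_mark in the frame of photometer above 0.01 m and value of joint hood above 1 rad and contact force between the fingers and sample below 0.5 N), for 0.2 s.
2. The hood is swung shut (value of joint hood below 0.06 rad), for 0.2 s.
At the end, for the whole second after the job is handed in: Orange-gripped carrier home: flange bearing on the collar (over 0.2 N), within 2.5 mm of the well axis, upright to 0.05 rad, red mark on the ball side; hood shut to within 0.06 rad, at rest (contact force between carrier_flange and photometer above 0.2 N and horizontal distance between sample_grip and well below 0.0025 m and angle between the z axis of sample_grip and the z axis of photometer, either way round below 0.05 rad and y of sample_mark in the frame of photometer above 0.01 m and value of joint hood below 0.06 rad and velocity of joint hood between -0.05 and 0.05 rad/s); the robot touches nothing.
It fails at once if The flange of the orange-gripped carrier is pressed on the photometer with more than 38 N (contact force between carrier_flange and photometer above 38 N).
It fails at once if The grey-gripped carrier is moved by more than 15 mm (distance of blank_grip from where it was at the start of the episode above 0.015 m).
It fails at once if A dropper bottle is moved by more than 30 mm (distance of any of dropper_1, dropper_3, oil_bottle from where it was at the start of the episode above 0.03 m).
It also fails if it takes over 64 s, if anything falls off the work surface, if the arm or the gripper's body presses on something with over 40 N, if the wrist force passes 120 N, or if a joint passes its speed limit or range.

## Working session

There is one attempt and no reset: what is moved stays moved. The work goes in short steps, Python scripts to look and compute and a shell command to move; the robot and the scene stay as the last step left them, time stands still between calls to the robot, and variables do not carry over. Pictures are saved under pics/ and viewed, at most 10 in all, crops included, and the job is handed in when it is done.

```bash
mkdir -p pics; cat > h.py <<'E'
import numpy as np, cv2
from workcell import r, snapshot, workorder
def snap(n,f=None):
    s=snapshot(n); im=cv2.cvtColor(s["pixels"],cv2.COLOR_RGB2BGR)
    if f: cv2.imwrite("pics/"+f,im)
    return s,im
def ray(s,uv):
    d=np.linalg.inv(s["intrinsics"])@[uv[0],uv[1],1.]; R=np.array(s["R"]); 
    return -R.T@s["t"], R.T@d
def onz(s,uv,z):
    o,d=ray(s,uv); return o+d*(z-o[2])/d[2]
def tri(s1,u1,s2,u2):
    o,d=ray(s1,u1);p,e=ray(s2,u2)
    a=np.linalg.lstsq(np.c_[d,-e],p-o,rcond=None)[0]
    A=o+d*a[0];B=p+e*a[1]; return (A+B)/2,np.linalg.norm(A-B)
def proj(s,X):
    c=np.array(s["R"])@X+s["t"]; q=s["intrinsics"]@c; return q[:2]/q[2]
def blobs(im,lo,hi,amin=6):
    h=cv2.cvtColor(im,cv2.COLOR_BGR2HSV)
    m=cv2.inRange(h,lo,hi); n,l,st,c=cv2.connectedComponentsWithStats(m)
    return [(c[i].round(1).tolist(),st[i].tolist()) for i in range(1,n) if st[i][4]>=amin]
E
python3 - <<'E'
from h import *
s1,a=snap("scene");s2,b=snap("top")
cv2.imwrite("pics/a.png",np.hstack([a,b])) if 0 else (cv2.imwrite("pics/a.png",a),cv2.imwrite("pics/b.png",b))
for s,im in((s1,a),(s2,b)):
    print((-np.array(s["R"]).T@s["t"]).round(3))
    print("or",blobs(im,(8,150,120),(22,255,255)));print("red",blobs(im,(0,150,90),(6,255,255),3))
print(r.state())
E
```

```text
[0.269 0.559 0.677]
or [([192.5, 141.5], [191, 141, 4, 2, 6]), ([281.4, 163.4], [279, 160, 6, 8, 38]), ([312.4, 172.5], [310, 169, 6, 8, 37]), ([196.5, 186.0], [196, 185, 3, 4, 6]), ([280.2, 187.5], [277, 184, 8, 9, 52]), ([237.3, 191.9], [234, 188, 7, 9, 48]), ([352.3, 219.5], [349, 215, 8, 10, 55])]
red [([165.7, 195.6], [163, 191, 6, 10, 42]), ([277.6, 194.2], [277, 193, 2, 3, 5]), ([313.5, 205.0], [313, 204, 2, 3, 6]), ([240.3, 380.5], [237, 378, 8, 6, 38])]
[0.355 0.036 1.136]
or [([338.3, 71.4], [336, 69, 6, 5, 7]), ([273.9, 124.1], [269, 119, 11, 9, 38]), ([278.8, 135.6], [274, 131, 12, 8, 40]), ([282.1, 164.4], [280, 162, 5, 6, 23]), ([346.2, 181.8], [344, 179, 6, 6, 24]), ([305.9, 199.3], [303, 196, 7, 8, 46]), ([350.2, 217.1], [348, 215, 6, 6, 23]), ([305.4, 278.9], [303, 277, 6, 5, 27])]
red [([234.4, 112.1], [232, 110, 5, 6, 19]), ([300.0, 200.7], [299, 200, 3, 3, 7]), ([304.8, 238.4], [304, 238, 3, 2, 5]), ([132.7, 260.0], [132, 259, 3, 3, 6])]
{'t': 0.1, 'joint_positions': array([ 1.16500971e+00,  3.42652186e-01,  1.52488734e+00, -1.26853498e-05,
        1.27539076e+00, -1.46002184e-01]), 'dq': array([-6.05915329e-04, -1.04391821e-03, -9.90119552e-04,  3.07198473e-04,
       -5.36617004e-05, -1.85266172e-03]), 'effort': array([ 2.19576788e-03, -4.32009208e+01, -2.44697320e+01,  7.20380642e-02,
        5.26330294e-02, -4.17678973e-05]), 'ee_pos': array([0.13479559, 0.50728737, 0.40412666]), 'tool_rot': array([-1.76352815e-04,  1.29525404e-01,  9.91575878e-01, -6.45173556e-04]), 'force': array([-0.7825207 ,  0.48323364, -0.19676083]), 'moment': array([-0.00728055, -0.00604645, -0.05086126]), 'gripper_force': 0.0, 'grip_width': 0.09184009725178056}
```

View pics/a.png

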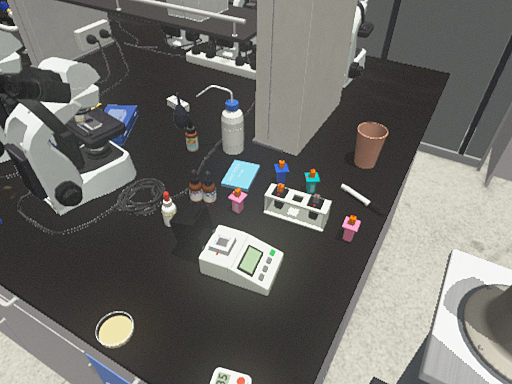

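View pics/b.png

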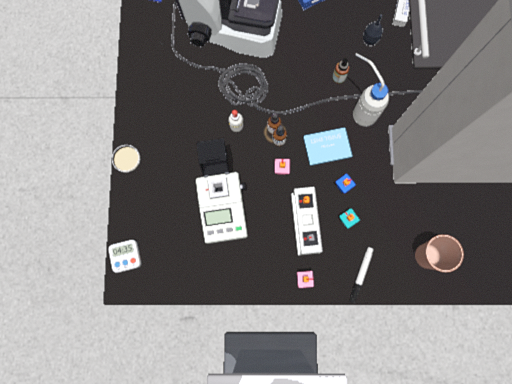

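```bash
python3 - <<'E'
from h import *
a=cv2.imread("pics/a.png");b=cv2.imread("pics/b.png")
A=cv2.resize(a[150:300,190:340],None,fx=4,fy=4,interpolation=2);B=cv2.resize(b[130:260,185:335],None,fx=4,fy=4,interpolation=2)
cv2.imwrite("pics/ca.png",A);cv2.imwrite("pics/cb.png",B)
s1,_=snap("scene");s2,_=snap("top")
for p in [(0,0,0),(.3,0,0),(.5,0,0),(.5,.2,0),(.5,-.2,0)]: print(p,proj(s1,np.array(p)).round(),proj(s2,np.array(p)).round())
print(onz(s2,(305.9,199.3),.08),tri(s1,(280.2,187.5),s2,(305.9,199.3)))
E
```

```text
(0, 0, 0) [525. 336.] [277. 447.]
(0.3, 0, 0) [367. 269.] [276. 308.]
(0.5, 0, 0) [283. 234.] [275. 223.]
(0.5, 0.2, 0) [238. 299.] [193. 223.]
(0.5, -0.2, 0) [317. 185.] [358. 223.]
[ 0.54403701 -0.06835614  0.08      ] (array([ 0.54621095, -0.06921529,  0.07015585]), np.float64(0.0008385694415964142))
```

View pics/ca.png

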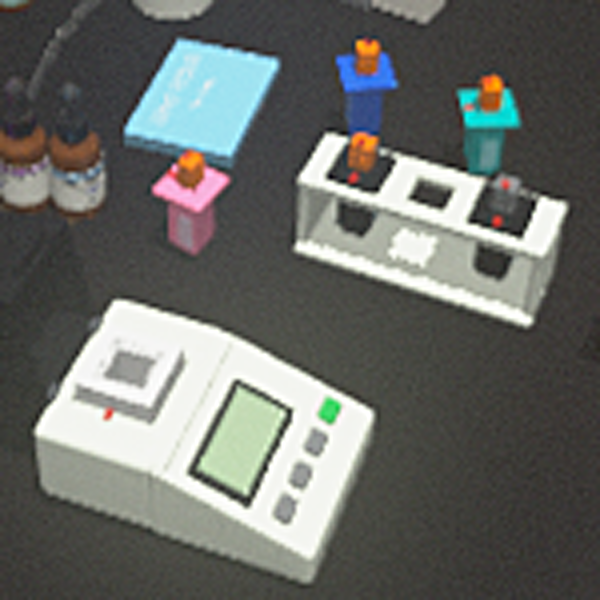

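View pics/cb.png

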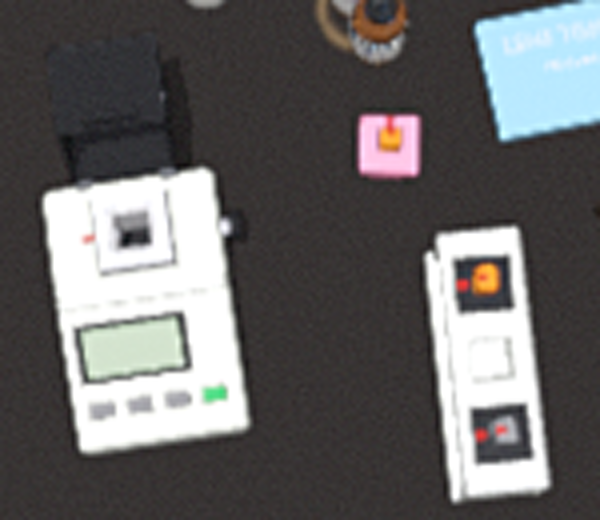

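```bash
python3 - <<'E'
from h import *
def avg(n):
    L=[snap(n) for _ in range(8)]; return L[0][0],np.mean([l[1] for l in L],0).astype(np.uint8)
def z(im,x,y,w,h,f):
    c=cv2.resize(im[y:y+h,x:x+w],None,fx=f,fy=f,interpolation=cv2.INTER_CUBIC)
    for i in range(x-x%5+5,x+w,5): cv2.putText(c,str(i) if i%10==0 else "|",((i-x)*f+f//2-8,8),0,.3,(0,0,255),1)
    for j in range(y-y%5+5,y+h,5): cv2.putText(c,str(j) if j%10==0 else "-",(0,(j-y)*f+f//2+3),0,.3,(0,0,255),1)
    return c
s1,a=avg("scene");s2,b=avg("top");cv2.imwrite("pics/aa.png",a);cv2.imwrite("pics/bb.png",b)
import pickle;pickle.dump((s1,s2),open("s.pkl","wb"))
cv2.imwrite("pics/z.png",np.hstack([z(b,192,165,55,75,8)[:600,:400],z(a,196,222,50,75,8)[:600,:400]]))
for im in(a,b): print("or",blobs(im,(5,130,90),(25,255,255)),"\nred",blobs(im,(0,120,90),(6,255,255),2),blobs(im,(174,120,90),(180,255,255),2))
E
```

```text
or [([190.3, 134.8], [185, 133, 12, 4, 27]), ([191.0, 141.3], [188, 140, 7, 4, 15]), ([281.4, 163.4], [279, 160, 6, 8, 40]), ([312.2, 172.5], [310, 168, 6, 10, 46]), ([194.9, 185.8], [189, 182, 12, 8, 58]), ([280.1, 187.4], [277, 183, 8, 10, 56]), ([207.8, 187.0], [203, 184, 11, 6, 41]), ([237.2, 192.0], [234, 188, 7, 9, 50]), ([352.2, 219.4], [349, 215, 8, 10, 57]), ([240.3, 380.5], [237, 378, 8, 6, 40])] 
red [([165.8, 195.4], [163, 191, 6, 10, 49]), ([277.8, 194.2], [277, 193, 3, 3, 6]), ([316.0, 195.5], [316, 195, 1, 2, 2]), ([313.9, 204.9], [313, 204, 3, 3, 8]), ([353.0, 215.5], [353, 215, 1, 2, 2]), ([348.0, 222.5], [348, 222, 1, 2, 2]), ([216.7, 253.0], [216, 252, 2, 3, 3]), ([240.5, 380.5], [237, 377, 8, 7, 42])] [([232.5, 193.0], [232, 192, 2, 3, 4])]
or [([341.3, 70.2], [336, 63, 13, 12, 38]), ([276.6, 129.6], [268, 118, 19, 22, 124]), ([282.1, 164.4], [280, 162, 5, 6, 27]), ([346.2, 181.7], [343, 179, 7, 6, 26]), ([306.0, 199.4], [303, 196, 7, 8, 51]), ([350.1, 217.0], [347, 214, 7, 7, 28]), ([132.6, 260.1], [131, 259, 4, 3, 11]), ([305.4, 278.7], [303, 276, 6, 6, 29])] 
red [([234.3, 112.2], [232, 109, 6, 8, 30]), ([300.3, 200.6], [299, 200, 4, 2, 7]), ([309.5, 237.0], [309, 237, 2, 1, 2]), ([304.8, 238.4], [304, 238, 3, 2, 5]), ([132.5, 260.3], [131, 259, 4, 4, 14])] [([282.0, 160.0], [282, 159, 1, 3, 3]), ([300.5, 202.0], [300, 202, 2, 1, 2]), ([304.5, 237.0], [304, 237, 2, 1, 2]), ([310.5, 279.0], [310, 279, 2, 1, 2]), ([313.0, 278.5], [313, 278, 1, 2, 2])]
```

View pics/z.png

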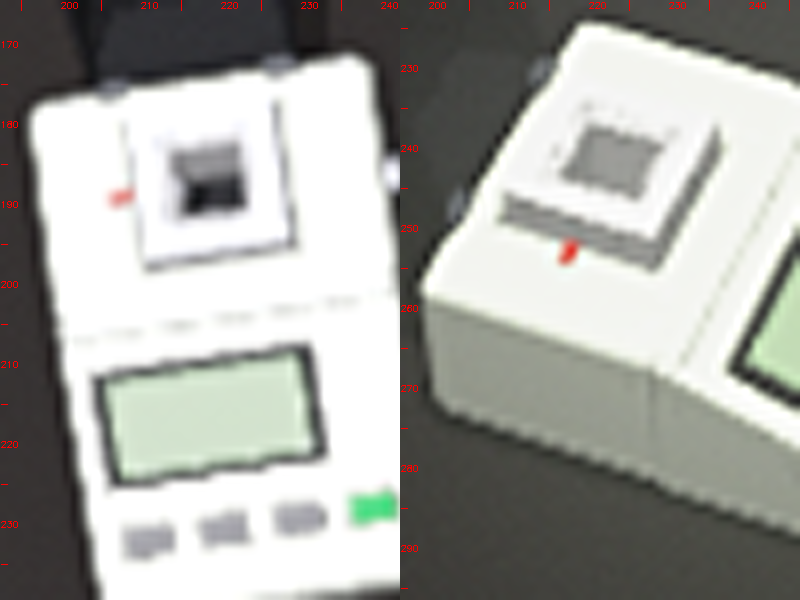

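```bash
python3 - <<'E'
from h import *
import pickle
s1,s2=pickle.load(open("s.pkl","rb"));b=cv2.cvtColor(cv2.imread("pics/bb.png"),6).astype(float)
def cross(v,t=140):
    i=np.argmax(v>t); return i-1+(t-v[i-1])/(v[i]-v[i-1])
P=np.array([onz(s2,(190+cross(b[j,190:215]),j),.06) for j in range(181,205)])
k=np.polyfit(P[:,0],P[:,1],1);print("left edge yaw",np.arctan(k[0]),np.std(P[:,1]-np.polyval(k,P[:,0])))
Q=np.array([onz(s2,(i,160+cross(b[160:200,i])),.06) for i in [199,200,201,202,203,208,209,210,211,212,213,214,215,216,217,218,219,220,221,222,230,231,232,233]])
kq=np.polyfit(Q[:,1],Q[:,0],1);print("rear edge yaw",-np.arctan(kq[0]),np.std(Q[:,0]-np.polyval(kq,Q[:,1])))
print("right edge");P2=np.array([onz(s2,(225+24-cross(b[j,225:250][::-1]),j),.06) for j in list(range(177,183))+list(range(192,204))]);k2=np.polyfit(P2[:,0],P2[:,1],1);print(np.arctan(k2[0]),"width",(np.polyval(k,.57)-np.polyval(k2,.57))*np.cos(.12))
W=tri(s1,(222.0,241.5),s2,(217.9,187.0));print("well",W)
for z in(.06,.07,.08):print(onz(s1,(222.0,241.5),z),onz(s2,(217.9,187.0),z))
M=tri(s1,(216.6,253.1),s2,(206.75,189.4));print("mark",M,onz(s2,(206.75,189.4),.06),onz(s1,(216.6,253.1),.06))
x,y=W[0][:2]; yaw=.12;n=np.array([-np.sin(yaw),np.cos(yaw)])
pl=np.array([.57,np.polyval(k,.57)]);pr=np.array([.57,np.polyval(k2,.57)]);print("edge dists",(pl-W[0][:2])@n,(pr-W[0][:2])@n,(np.array([np.polyval(kq,.13),.13])-W[0][:2])@[np.cos(yaw),np.sin(yaw)])
print("rack yaw: red marks",onz(s2,(300.3,200.9),.063),onz(s2,(304.7,238.0),.063),tri(s1,(277.8,194.2),s2,(300.3,200.9)))
print(tri(s1,(313.9,204.9),s2,(304.7,238)))
# grip orange
g=onz(s2,(306,199.4),.08);print("grip",g,tri(s1,(280.1,187.4),s2,(306,199.4)))
# flange dark centre in top
h=cv2.cvtColor(cv2.imread("pics/bb.png"),6)
E
```

```text
left edge yaw 0.15276418721196822 0.000292795300881227
rear edge yaw 0.14508813559800876 0.00023527841050596037
right edge
0.1446600782745172 width 0.10128499546574321
well (array([0.57731559, 0.13408923, 0.06334248]), np.float64(0.001308992534359896))
[0.57966877 0.1319015  0.06      ] [0.57738055 0.13415539 0.06      ]
[0.57463216 0.13882424 0.07      ] [0.57531063 0.13324181 0.07      ]
[0.56959556 0.14574699 0.08      ] [0.57324071 0.13232822 0.08      ]
mark (array([0.57316395, 0.16077307, 0.05683149]), np.float64(0.0016225789972266148)) [0.57174967 0.16010333 0.06      ] [0.57243298 0.16297323 0.06      ]
edge dists 0.05044620253297429 -0.05083879293276891 0.03095391377213084
rack yaw: red marks [ 0.54337027 -0.05703839  0.063     ] [ 0.45768274 -0.0653908   0.063     ] (array([ 0.54510164, -0.05714882,  0.05862432]), np.float64(0.0019764464561068435))
(array([ 0.45806716, -0.06573969,  0.05924642]), np.float64(4.9065661040940714e-05))
grip [ 0.54380538 -0.06857826  0.08      ] (array([ 0.54623908, -0.06935252,  0.07025293]), np.float64(0.0014122508440995798))
```

```bash
python3 -m jog '0.1 -0.13 0 0.03; 0.2 -0.26 0 0.06; 0.3 -0.39 0 0.09; 0.4 -0.52 0 0.1137; 0.45 -0.65 0 0.1137' 0 20; python3 -m jog '0.12 -0.15 0 0; 0.24 -0.3 0 0; 0.36 -0.45 0 0; 0.48 -0.6 0 0; 0.575 -0.75 0 0'
```

```text
t: 1.62
ee_pos: [0.3139, 0.2505, 0.405]
tool_rot: [0.001, -0.049, 0.999, 0.0]
force: [1.0, 0.7, -0.4]
grip_width: 0.0478
gripper_force: 0.0
t: 2.25
ee_pos: [0.5059, 0.0039, 0.4049]
tool_rot: [0.0, -0.049, 0.999, 0.0]
force: [0.5, 0.5, 1.0]
grip_width: 0.046
gripper_force: 0.0
```

```bash
python3 -m jog '0 -0.044 -0.1 0; 0 -0.044 -0.2 0; 0 -0.044 -0.26 0; 0 -0.044 -0.26 0; 0 -0.044 -0.26 0'; python3 - <<'E'
from h import *
s1,a=snap("scene");s2,b=snap("top")
c=np.hstack([cv2.resize(a[120:250,215:345],(400,400),interpolation=2),cv2.resize(b[140:270,230:360],(400,400),interpolation=2)])
cv2.imwrite("pics/g.png",c);print(r.state()["ee_pos"])
E
```

```text
t: 2.88
ee_pos: [0.5053, -0.0118, 0.3018]
tool_rot: [0.001, -0.049, 0.999, -0.0]
force: [0.0, 0.1, 0.9]
grip_width: 0.0456
gripper_force: 0.0
[ 0.5053     -0.01169338  0.30210864]
```

View pics/g.png

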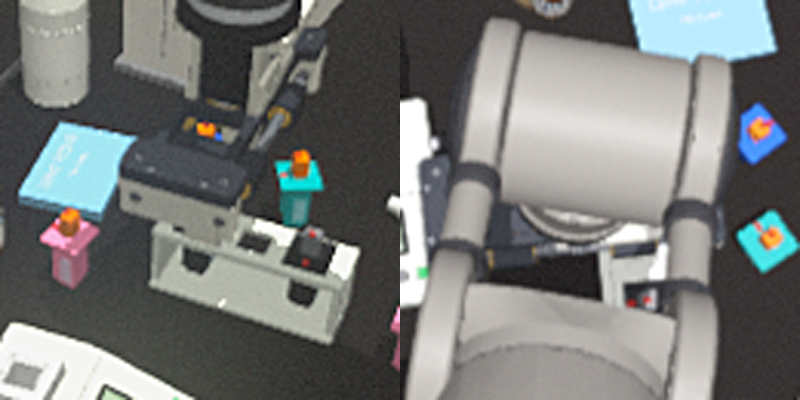

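```bash
python3 -m jog '0.1 -0.147 0 0; 0.1 -0.147 0 0; 0.1 -0.147 0 0'; python3 - <<'E'
from h import *
s1,a=snap("scene")
cv2.imwrite("pics/g2.png",cv2.resize(a[110:230,215:375],(800,600),interpolation=2));print(r.state()["ee_pos"])
g=r.state()["ee_pos"]-np.array([0,0,.178]);n=np.array([-.097,.995,0])
for w in(-.023,.023): print("pad tip",proj(s1,g+w*n))
E
```

```text
t: 3.35
ee_pos: [0.545, -0.0709, 0.3012]
tool_rot: [0.0, -0.048, 0.999, 0.0]
force: [-0.7, 0.5, 0.6]
grip_width: 0.046
gripper_force: 0.0
[ 0.54456204 -0.07022887  0.3010715 ]
pad tip [286.1362719  164.31209404]
pad tip [278.86778368 175.98200813]
```

View pics/g2.png

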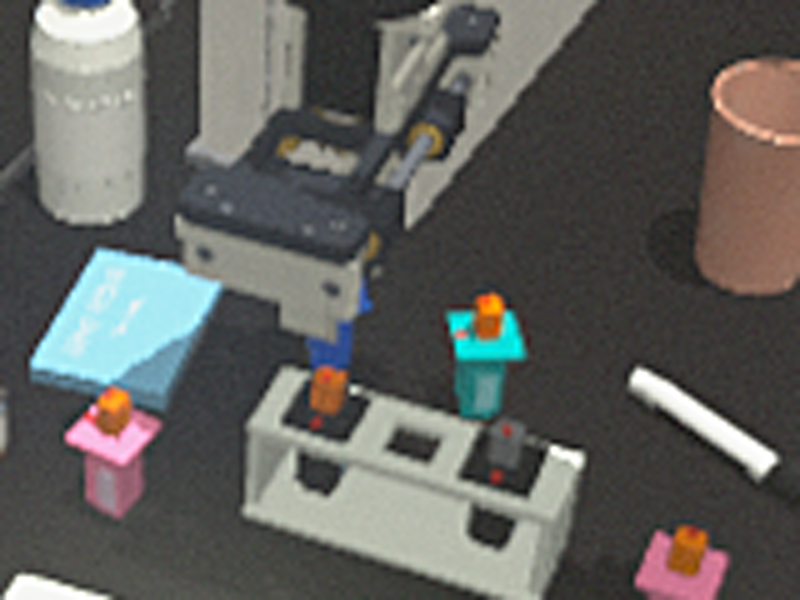

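```bash
python3 -m jog '0 0 -0.08 0; 0 0 -0.145 0; 0 0 -0.145 0'; python3 -m jog '0 0 0 0;0 0 0 0;0 0 0 0;0 0 0 0;0 0 0 0' -0.9 20;  python3 -m jog '0 0 0 0;0 0 0 0;0 0 0 0' -0.9 45
```

```text
t: 3.78
ee_pos: [0.5438, -0.0694, 0.2415]
tool_rot: [-0.002, -0.049, 0.999, 0.001]
force: [-0.1, 0.3, 1.0]
grip_width: 0.046
gripper_force: 0.0
t: 4.4
ee_pos: [0.5449, -0.0702, 0.2432]
tool_rot: [0.0, -0.049, 0.999, 0.0]
force: [-1.2, 4.4, 5.2]
grip_width: 0.0116
gripper_force: 20.0
t: 4.78
ee_pos: [0.5449, -0.0701, 0.2433]
tool_rot: [0.0, -0.049, 0.999, 0.0]
force: [-0.8, 4.1, 4.9]
grip_width: 0.0117
gripper_force: 45.0
```

```bash
python3 -m jog '0 0 0.08 0; 0 0 0.16 0; 0 0 0.25 0; 0.02 0.1 0.25 0.0159; 0.04 0.23 0.25 0.0159'; python3 -m jog '0.02 0.14 0 0; 0.0375 0.281 0 0; 0.0375 0.281 0 0;0.0375 0.281 0 0;0.0375 0.281 0 0'; python3 - <<'E'
from h import *
s1,a=snap("scene");s=r.state();p=s["ee_pos"];print(p,s["tool_rot"],s["force"])
cv2.imwrite("pics/g3.png",cv2.resize(a[170:290,160:320],(800,600),interpolation=2))
n=np.array([-.1474,.989,0])
for f in[(0,120,90),(174,120,90)]:print(blobs(a,f,(6 if f[0]==0 else 180,255,255),2))
print(blobs(a,(5,130,90),(25,255,255)))
print("exp mark",proj(s1,p-[0,0,.180]+.015*n),"exp foot",proj(s1,p-[0,0,.185+.046]))
E
```

```text
t: 5.4
ee_pos: [0.5612, 0.0212, 0.3431]
tool_rot: [0.001, -0.073, 0.997, -0.0]
force: [0.7, 0.7, -1.1]
grip_width: 0.0115
gripper_force: 45.0
t: 6.02
ee_pos: [0.576, 0.1324, 0.3426]
tool_rot: [-0.0, -0.073, 0.997, -0.0]
force: [-0.1, 0.1, 0.3]
grip_width: 0.0116
gripper_force: 45.0
[0.57599514 0.13234775 0.3427165 ] [-8.85275992e-05 -7.26121209e-02  9.97360241e-01 -1.47427634e-04] [ 0.08357095 -0.57189978 -0.41112957]
[([165.8, 195.4], [163, 191, 6, 10, 49]), ([316.0, 195.5], [316, 195, 1, 2, 2]), ([313.9, 204.9], [313, 204, 3, 3, 8]), ([353.0, 215.5], [353, 215, 1, 2, 2]), ([348.0, 222.5], [348, 222, 1, 2, 2]), ([216.3, 253.3], [216, 253, 2, 2, 3]), ([240.4, 380.5], [237, 378, 8, 6, 40])]
[([232.2, 193.2], [231, 193, 3, 2, 4])]
[([187.5, 134.9], [185, 133, 6, 5, 15]), ([191.2, 141.4], [188, 140, 7, 4, 14]), ([281.4, 163.4], [279, 160, 6, 8, 40]), ([312.2, 172.4], [310, 168, 6, 10, 45]), ([234.3, 173.7], [230, 171, 8, 8, 15]), ([198.9, 176.6], [194, 172, 10, 12, 39]), ([224.6, 189.8], [222, 188, 5, 6, 9]), ([237.2, 192.0], [234, 188, 7, 9, 50]), ([223.7, 202.2], [223, 199, 2, 9, 13]), ([352.2, 219.4], [349, 215, 8, 10, 57]), ([240.6, 380.6], [237, 378, 8, 6, 39])]
exp mark [217.68471707 212.15092427] exp foot [222.25618763 225.29928986]
```

View pics/g3.png

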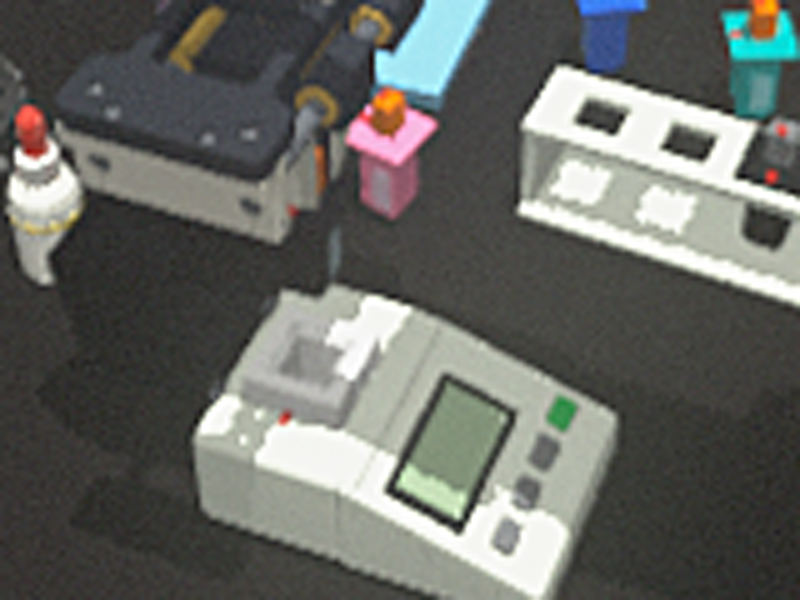

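```bash
python3 -m jog '0 0.007 -0.04 0; 0 0.007 -0.08 0; 0 0.007 -0.09 0;0 0.007 -0.1 0;0 0.007 -0.1 0'; python3 -m jog '0 0 -0.005 0;0 0 -0.01 0;0 0 -0.015 0'; python3 -m jog '0 0 -0.005 0;0 0 -0.01 0;0 0 -0.015 0'
```

```text
t: 6.7
ee_pos: [0.5759, 0.1367, 0.3026]
tool_rot: [-0.0, -0.074, 0.997, 0.0]
force: [0.6, 0.5, -0.3]
grip_width: 0.0117
gripper_force: 45.0
t: 7.08
ee_pos: [0.5759, 0.1366, 0.2968]
tool_rot: [0.0, -0.074, 0.997, 0.0]
force: [-0.1, -0.2, 0.4]
grip_width: 0.0115
gripper_force: 45.0
t: 7.45
ee_pos: [0.5761, 0.1362, 0.2907]
tool_rot: [0.0, -0.074, 0.997, -0.0]
force: [1.6, -4.0, 0.1]
grip_width: 0.0114
gripper_force: 45.0
```

```bash
python3 -m jog '0.0005 -0.003 0 0;0.0005 -0.004 0 0';python3 -m jog '0 0 -0.004 0;0 0 -0.008 0'
```

```text
t: 7.7
ee_pos: [0.576, 0.1352, 0.2905]
tool_rot: [-0.0, -0.074, 0.997, 0.0]
force: [0.1, -0.4, -1.1]
grip_width: 0.0118
gripper_force: 45.0
t: 7.95
ee_pos: [0.5761, 0.1352, 0.2875]
tool_rot: [0.0, -0.074, 0.997, 0.0]
force: [0.2, -0.5, -0.4]
grip_width: 0.0117
gripper_force: 45.0
```

```bash
python3 -m jog '0 0 -0.007 0;0 0 -0.014 0;0 0 -0.02 0';python3 -m jog '0 0 -0.005 0;0 0 -0.01 0;0 0 -0.015 0;0 0 -0.0175 0;0 0 -0.0175 0'
```

```text
t: 8.32
ee_pos: [0.576, 0.1351, 0.2792]
tool_rot: [-0.0, -0.074, 0.997, 0.0]
force: [-0.9, -0.3, -0.6]
grip_width: 0.0115
gripper_force: 45.0
t: 8.95
ee_pos: [0.5761, 0.135, 0.2725]
tool_rot: [-0.0, -0.074, 0.997, 0.0]
force: [-0.1, -0.3, -0.9]
grip_width: 0.0116
gripper_force: 45.0
```

```bash
python3 -m jog '0 0 -0.004 0;0 0 -0.008 0;0 0 -0.01 0; 0 0 -0.01 0';python3 -m jog '0 0 -0.0025 0;0 0 -0.005 0;0 0 -0.005 0';python3 -m jog '0 0 -0.0025 0;0 0 -0.005 0;0 0 -0.005 0'
```

```text
t: 9.45
ee_pos: [0.5761, 0.135, 0.2684]
tool_rot: [-0.0, -0.074, 0.997, 0.0]
force: [0.1, -0.3, -0.1]
grip_width: 0.0112
gripper_force: 45.0
t: 9.82
ee_pos: [0.5761, 0.135, 0.2664]
tool_rot: [-0.0, -0.074, 0.997, 0.0]
force: [0.4, 0.2, 0.4]
grip_width: 0.0117
gripper_force: 45.0
t: 10.2
ee_pos: [0.5761, 0.135, 0.2644]
tool_rot: [-0.0, -0.074, 0.997, 0.0]
force: [-0.3, -0.3, -1.0]
grip_width: 0.0113
gripper_force: 45.0
```

1 mm steps now.

```bash
for i in 1 ; do python3 -m jog '0 0 -0.0025 0;0 0 -0.0025 0'|egrep 'ee_pos|^force'; python3 -m jog '0 0 -0.0025 0;0 0 -0.0025 0'|egrep 'ee_pos|^force'; python3 -m jog '0 0 -0.0025 0;0 0 -0.0025 0'|egrep 'ee_pos|^force';python3 -m jog '0 0 -0.0025 0;0 0 -0.0025 0'|egrep 'ee_pos|^force'; done
```

```text
ee_pos: [0.5761, 0.135, 0.2635]
force: [-0.4, 0.1, -0.2]
ee_pos: [0.5761, 0.135, 0.2625]
force: [0.9, -0.1, -1.0]
ee_pos: [0.5762, 0.1348, 0.2617]
force: [0.6, -2.6, 0.0]
ee_pos: [0.5763, 0.1347, 0.2609]
force: [0.9, -4.4, 4.1]
```

```bash
python3 -m jog '0 0 -0.0025 0;0 0 -0.0025 0'|egrep 'ee_pos|^force'; python3 -m jog '0 0 -0.0025 0;0 0 -0.0025 0'|egrep 'ee_pos|^force'; python3 -m jog '0 0 -0.0025 0;0 0 -0.0025 0'|egrep 'ee_pos|^force'
```

```text
ee_pos: [0.5763, 0.1347, 0.2598]
force: [1.6, -5.3, 3.4]
ee_pos: [0.5763, 0.1347, 0.2585]
force: [1.1, -5.2, 0.5]
ee_pos: [0.5762, 0.1347, 0.257]
force: [3.0, -5.8, -1.8]
```

```bash
python3 -m jog '0 0 -0.0025 0;0 0 -0.0025 0'|egrep 'ee_pos|^force'; python3 -m jog '0 0 -0.00125 0;0 0 -0.00125 0'|egrep 'ee_pos|^force'; python3 -m jog '0 0 -0.00125 0;0 0 -0.00125 0'|egrep 'ee_pos|^force'
```

```text
ee_pos: [0.5759, 0.1347, 0.2555]
force: [0.9, -5.4, -2.9]
ee_pos: [0.576, 0.1347, 0.2555]
force: [1.2, -5.5, -1.0]
ee_pos: [0.576, 0.1347, 0.2555]
force: [-0.9, -5.2, 2.5]
```

```bash
python3 -m jog '0 0 -0.00125 0;0 0 -0.00125 0'|egrep 'ee_pos|^force'; python3 -m jog '0 0 -0.00125 0;0 0 -0.00125 0'|egrep 'ee_pos|^force'; python3 -m jog '0 0 -0.00125 0;0 0 -0.00125 0'|egrep 'ee_pos|^force'
```

```text
ee_pos: [0.576, 0.1347, 0.2555]
force: [-1.5, -6.4, 4.7]
ee_pos: [0.576, 0.1347, 0.2554]
force: [-2.3, -5.5, 8.3]
ee_pos: [0.5759, 0.1347, 0.2554]
force: [-2.8, -5.9, 11.5]
```

```bash
python3 -m jog '0 0 -0.00125 0;0 0 -0.00125 0'|egrep 'ee_pos|^force'; python3 -m jog '0 0 0.0025 0;0 0 0.004 0'|egrep 'ee_pos|^force'; python3 -m jog '0 0 0 0;0 0 0 0;0 0 0 0;0 0 0 0' -0.2 20; python3 -m jog '0 0 0.05 0;0 0 0.1 0;0 0 0.2 0;0 0 0.3 0;0 0 0.35 0'; python3 - <<'E'
from h import *
s1,a=snap("scene")
cv2.imwrite("pics/k.png",cv2.resize(a[150:290,130:290],(800,700),interpolation=2)[:600])
E
```

```text
ee_pos: [0.5759, 0.1347, 0.2554]
force: [-4.4, -5.7, 13.8]
ee_pos: [0.576, 0.1347, 0.2555]
force: [0.5, -5.9, 2.0]
t: 14.45
ee_pos: [0.576, 0.1353, 0.255]
tool_rot: [-0.0, -0.074, 0.997, 0.0]
force: [-0.0, 0.2, -0.3]
grip_width: 0.0362
gripper_force: 0.0
t: 15.08
ee_pos: [0.5762, 0.1352, 0.3977]
tool_rot: [0.002, -0.074, 0.997, 0.0]
force: [0.2, 0.7, 0.5]
grip_width: 0.0367
gripper_force: 0.0
```

View pics/k.png

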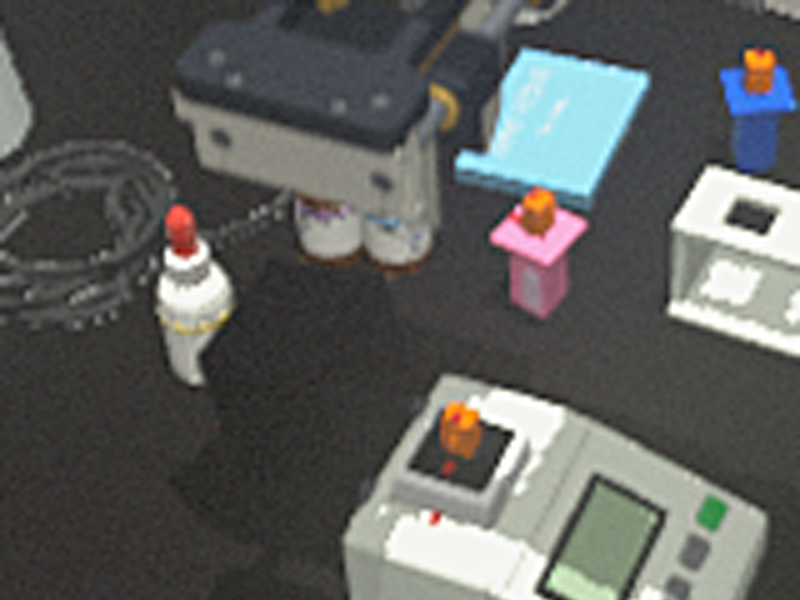

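```bash
python3 -m jog '0.15 0.022 0 0;0.29 0.043 0 0;0.333 0.049 0 0;0.333 0.049 0 0;0.333 0.049 0 0' -1 10; python3 -m jog '0 0 -0.1 0;0 0 -0.2 0;0 0 -0.3 0;0 0 -0.3 0;0 0 -0.3 0'
```

```text
t: 15.75
ee_pos: [0.7087, 0.1547, 0.3946]
tool_rot: [-0.001, -0.074, 0.997, 0.0]
force: [0.5, 0.4, 0.1]
grip_width: 0.0
gripper_force: 0.0
t: 16.38
ee_pos: [0.7094, 0.1547, 0.2777]
tool_rot: [0.002, -0.074, 0.997, 0.0]
force: [0.1, -0.1, 0.1]
grip_width: 0.0004
gripper_force: 0.0
```

```bash
python3 -m jog '-0.045 -0.0066 0 0;-0.079 -0.0118 -0.005 0;-0.101 -0.015 0.02 0;-0.1236 -0.0184 0.045 0;-0.151 -0.0224 0.063 0'; python3 - <<'E'
from h import *
_,b=snap("top");s,a=snap("scene");cv2.imwrite("pics/m.png",np.hstack([cv2.resize(a[150:290,150:280],(400,430)),cv2.resize(b[110:250,170:300],(400,430))]))
E
```

```text
t: 17.0
ee_pos: [0.6488, 0.1457, 0.3024]
tool_rot: [0.002, -0.074, 0.997, 0.0]
force: [1.1, -0.3, 1.1]
grip_width: 0.0005
gripper_force: 1.0
```

View pics/m.png

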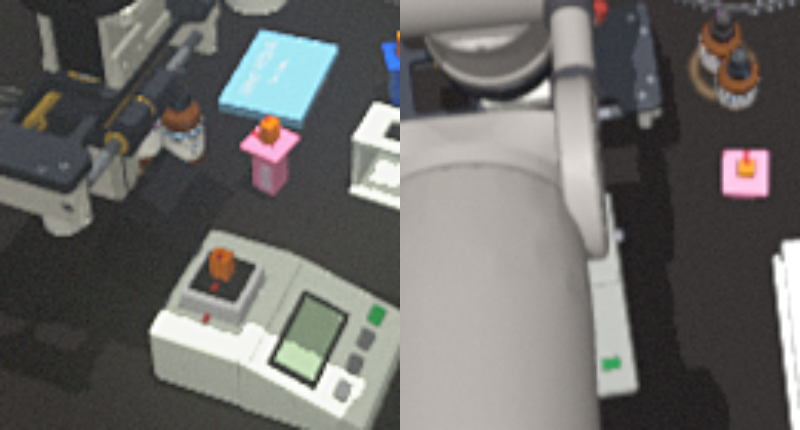

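```bash
python3 -m jog '-0.03 -0.0044 0.015 0;-0.059 -0.0088 0.021 0;-0.0915 -0.0136 0.024 0;-0.121 -0.018 0.02 0;-0.153 -0.0228 0.01 0';python3 -m jog '-0.016 -0.0024 -0.008 0;-0.03 -0.0044 -0.017 0;-0.043 -0.0064 -0.026 0;-0.054 -0.008 -0.034 0;-0.054 -0.008 -0.034 0'
```

```text
t: 17.73
ee_pos: [0.5866, 0.1364, 0.3041]
tool_rot: [-0.0, -0.074, 0.997, 0.0]
force: [0.3, 1.6, 0.7]
grip_width: 0.0006
gripper_force: 0.1
t: 18.35
ee_pos: [0.5681, 0.1337, 0.2936]
tool_rot: [0.006, -0.074, 0.997, 0.0]
force: [5.3, 2.0, 11.7]
grip_width: 0.0006
gripper_force: 5.4
```

```bash
python3 -m jog '0 0 0 0;0 0 0.05 0;0 0 0.15 0;0 0 0.25 0;-0.1 0 0.3 0';python3 -m jog '-0.15 0.1 0 0;-0.3 0.2 0 0;-0.4 0.3 0 0;-0.4 0.4 0 0;-0.4 0.5 0 0'; python3 - <<'E'
from h import *
for n in("scene","top"):
    s,a=snap(n); W=np.array([.576,.135,0]);u=np.array([.989,.147,0]);v=np.array([-.147,.989,0])
    print(n,[p for p in blobs(a,(5,130,90),(25,255,255)) if np.hypot(*(np.array(p[0])-proj(s,W+[0,0,.085])))<12])
    g=cv2.cvtColor(a,6)
    H=W+.030*u
    for z in(.115,.113+.06*.07): print([int(g[tuple(proj(s,H-d*u+[0,0,z])[::-1].round().astype(int))]) for d in np.arange(-.02,.10,.005)])
print(r.state()["force"])
E
```

```text
t: 18.98
ee_pos: [0.5272, 0.1331, 0.4124]
tool_rot: [0.002, -0.073, 0.997, 0.0]
force: [0.1, 1.5, 0.0]
grip_width: 0.0008
gripper_force: 0.0
t: 19.6
ee_pos: [0.3649, 0.3349, 0.4111]
tool_rot: [0.0, -0.074, 0.997, 0.0]
force: [0.9, -0.9, 0.1]
grip_width: 0.0007
gripper_force: 0.0
scene []
[63, 57, 58, 61, 58, 62, 61, 59, 45, 165, 168, 164, 169, 71, 62, 68, 60, 65, 53, 60, 58, 67, 64, 71]
[55, 62, 62, 62, 64, 56, 61, 62, 55, 165, 165, 165, 169, 104, 59, 66, 63, 65, 55, 60, 57, 59, 64, 78]
top []
[52, 55, 50, 52, 60, 57, 60, 61, 54, 153, 177, 175, 178, 136, 61, 63, 63, 64, 66, 28, 60, 158, 144, 208]
[52, 55, 50, 52, 61, 57, 60, 61, 54, 153, 178, 175, 178, 136, 57, 62, 63, 64, 66, 28, 48, 158, 144, 208]
[ 0.39531089 -0.87963007  0.11866108]
```

```bash
python3 -c "
from workcell import workorder
print(workorder.close_job())"
```

```text
the job is handed in; nothing more can be done
None
```

The job is handed in: the orange-gripped carrier is clicked in and home in the well with its red mark on the deck-mark side, pressed to about 14 N and released. The hood was then pushed shut (about 12 N), judged by contact height and camera pixel checks because I had no picture views left, and the judge returned no verdict.

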